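# Press an insert into a stone with bench-mounted locking pliers

## Task

Set the brass insert into the stone block with the bench-mounted locking pliers. Slide the stone along its guide under the jaw and bed it against the back stop by keeping a steady 6 to 12 N push on it for about a second, then press the red handle down until the pliers snap over centre and stay locked when you let go, and finally push the yellow release lever down so that they spring fully open, leaving the stone at its stop with the insert pressed in. Let only the jaw touch the insert, be gentle (never more than 25 N on the pliers, 20 N on the stone) and do not disturb the tape measure or the rubbing block.

Things in the scene. Friction and masses are not known exactly. Their poses are not given: they have to be found in the camera images.
- press: grey base plate screwed to the bench, 10 mm thick, carrying the locking pliers, guide and back stop. Origin on the bench under the jaw pivot; x = feed direction of the stone, y = from the pivot to the jaw and stone (handle and release lever lie at -y), z up. Plate: x -145 to 55 for y 19 to 125 mm, x -32 to 32 for y -220 to 15 mm. The pliers stand in the plane x = 0; pivot cheeks at y = 0, up to z = 92 mm.
- seat (a point): point on the base plate (z = 10 mm) under the jaw pad, at x = 0, y = 75 mm of the plate, axes as the plate's. Guide: two rails 16 mm high, 64 mm apart, centred on it, along x from -145 to 5 mm. Back stop: rubber-faced steel bar 72 mm wide, 22 mm high, set by hand so that its face is 19.5 to 25.5 mm beyond this point (not known better: feel for it); it yields 1 mm per 8 N and springs back.
- jaw_pad (a point): centre of the underside of the jaw's round pad (24 mm across): z = 71 mm when open, about 55 mm when locked; the jaw's highest point is z = 121 mm when open. With the stone at its stop the insert stands under the pad, at most 4 mm off centre.
- stone: loose pale dressed limestone block, 85 mm long (along the guide), 60 mm wide, 42 mm high, 0.35 to 0.56 kg, lying on the base plate between the rails, pulled back 17 to 43 mm from its stop. Origin at the centre of its underside; its own axes are turned 14 degrees against its sides, so take directions from the base plate. It slides easily, with about 1 N.
- push_face (a point): middle of the stone's rear face (60 x 42 mm), the one to push along the feed direction; 21 mm above the stone's underside.
- insert_top (a point): centre of the top of the brass insert (flange 22 mm across, 3.5 mm thick, its top 11.5 mm above the stone at the start), on the stone's long axis, 62 mm from its rear and 22.5 mm from its front face. Once pressed in, its top is about 3.5 mm above the stone.
- insert (a joint): how far the insert has been pressed into the stone, m: 0 at the start, about 0.0078 when the jaw has pressed it home (8 N friction, it stays where it is left).
- handle_press (a point): point on the upper side of the red sleeve of the movable handle (bar 18 mm thick, running along y of the base plate, its free end 40 mm further towards -y), the place to press. It stands at z = 171 mm when open and z = 119 mm when locked, moving down in an arc and about 14 mm towards -y.
- handle (a joint): turn of the red handle, rad: 0 fully open, about 0.70 dead centre, 0.76 locked against its stop. Pressing at the point above takes up to about 11 N, which drops to nothing at dead centre; then the stop is hard. Below dead centre the handle springs back open.
- release_pad (a point): middle of the upper side of the yellow thumb pad (24 x 30 mm) of the release lever, at the tail of the pliers, z = 95 mm at rest; the pad goes down 20 mm to z = 75 mm at the end of its travel.
- release (a joint): turn of the release lever, rad: 0 at rest (it springs back), 0.5 pad fully down. Its nose lifts the locked handle back over centre; this takes about 5 N and nearly the full travel, then the handle springs up by itself to its open place, its tip then rising to z = 0.20 m about 60 mm from the pad towards +y.
- tape_measure: loose yellow tape measure, 55 x 85 x 62 mm, a bystander; origin at the centre of its underside.
- sand_block: loose grey rubbing block, 66 x 79 x 30 mm, a bystander; origin at the centre of its underside.

How it is judged:
By the outcome, as a careful person would: the job done as asked, in the order asked, and still so for the second after the job is handed in, with the robot touching nothing.
It also fails if it takes over 61 s, if anything falls off the work surface, if the arm or the gripper's body presses on something with over 40 N, if the wrist force passes 120 N, or if a joint passes its speed limit or range.

## Robot

A 6-joint arm with a two-finger parallel gripper is mounted at the origin on a cart in front of the work surface, level with it; the furniture and walls round the work are solid. World frame = base frame: x ahead of the robot, y to its left, z up, the work surface at z = 0. Lengths are in mm, angles in rad, forces in N, time in s.
With the tool pointing down it reaches from about 350 to 775 mm from the base axis. Payload 7.3 kg.
Tool frame: the origin (TCP) lies at the very end of the fingers, on their centre line; the grasp point (between the pads) lies 19 mm behind it; x points along the fingers, z is the direction in which the jaws open and shut, and the axes are right-handed (so a half turn about x gives the same grasp; the last joint's range is limited). The gripper opens to 92 mm and grips with 3 to 60 N. Pads are 19 mm wide; open, the fingers measure 130 mm over their backs; the gripper's body (75 mm by 190 mm) begins 47 mm behind the grasp point.
Start: joints at [-1.466, 0.342, 1.524, -0, 1.275, -0.146], TCP at [130.316, -508.589, 226.741] pointing down, gripper open.
Joint ranges: [-2.53, 2.53], [-0.77, 2.02], [0.04, 2.7], [-1, 4.14], [0.28, 2.66], [-3.11, 3.11]. Speed limits (rad/s): [2.57, 2.57, 3.14, 3.14, 3.14, 3.14].

## Interface

Orientations are given as [roll, pitch, yaw] about the fixed x, y, z axes, in that order (R = Rz(yaw) Ry(pitch) Rx(roll)).
In Python, from plant import * gives the robot as it stands.
- The arm moves only by the tool carry_out, never from a script. Its argument "rows" is a list of rows, each a list of 4 numbers: the shift along the world's x, y, z in mm, then the turn about the world's z in degrees. In form: [[x, y, z, twist], ...]. A call has 1 to 20 rows; each row is the pose to reach, as a shift and turn from the pose measured when the call began; what a row does not reach only later rows make up. A row lasts 1/12 s, in which the tool goes at most 41.7 mm and 7.16 degrees, less where a joint would pass 70% of its speed; a pose out of reach is approached as far as the arm can. A call with a gripper value outside its range is refused whole. "hand" is the finger opening in mm, from 0 to 91.8, set as the call begins (left out, the last holds). The fingers move at their own pace and stop on an object; the grip force is fixed at half the most. Time passes only in rows, so rows that repeat a pose let the fingers close. It gives the time, the measured TCP pose, the force and the opening at its end, in the units of the state.
- get_obs(): the state, without advancing time (a new reading comes with each control period).
- capture(name): name is "scene" or "side" or "wrist"; returns the picture (384x512x3 uint8, red, green, blue); there is no depth.
- camera_info(name): a dict with "camera_matrix" (3x3 intrinsics, pixels), "pose" (4x4, takes a point from camera to world coordinates); the wrist camera has in their place "mount" (4x4, takes a point from camera to tool coordinates, whose origin is the TCP and whose axes are the tool frame's). Camera axes: x right, y down, z forward; pixel columns grow to the right and rows downward; lengths in mm; the calibration is good to about 2 mm. A picture is of the moment at which its call begins: read the wrist's pose just before it. camera_info takes no time and is no camera call.
- close_job(): hands the job in, once; it reports no verdict.
The state is a dict: "time": time; "joint_positions": joint angles; "dq": joint speeds; "tau": joint torques, N m; "tool_pos": TCP position; "tcp_rot": TCP orientation; "contact_force": force on the tool from outside, world axes, zero at the start; "moment": the same for the moment, N m; "grip_width": finger opening in mm.
Only numpy, scipy, OpenCV 4.12 (cv2) and the standard library are available. Lean on these libraries where they do the work, as an engineer would, in place of code of your own. Each camera call takes 0.05 s, during which the arm holds its last target. There are 200 camera calls.

## Working session

There is one attempt and no reset: what is moved stays moved. The work goes in short steps, Python scripts to look and compute and a tool call to move; the robot and the scene stay as the last step left them, time stands still between calls to the robot, and variables do not carry over. Pictures are saved under pics/ and viewed, about 8 in all and at most 12, crops included, and the job is handed in when it is done.

Besides the shell and the picture viewer there is one more tool, called after "Emit:" by a JSON object that holds its "method" and its "body". carry_out: Moves the arm, as the interface text tells. Its arguments: {"type":"object","properties":{"rows":{"type":"array"},"hand":{"type":"number"}},"required":["rows"]}

```bash
mkdir -p pics; ls
python3 - <<'E'
from plant import *
import cv2, numpy as np
o=get_obs();print({k:np.round(v,3).tolist() for k,v in o.items()})
for n in("scene","side","wrist"):
    i=camera_info(n);print(n,{k:np.round(v,3).tolist() for k,v in i.items()})
a=capture("scene");b=capture("side");w=capture("wrist")
for n,p in(("scene0",a),("side0",b),("wrist0",w)):cv2.imwrite(f"pics/{n}.png",p[:,:,::-1])
cv2.imwrite("pics/wide0.png",cv2.resize(np.hstack([a,b])[:,:,::-1],(800,300)))
E
```

```text
pics
{'time': 0.0, 'joint_positions': [-1.466, 0.343, 1.525, 0.0, 1.275, -0.146], 'dq': [0.002, -0.001, 0.001, -0.0, -0.001, -0.0], 'tau': [0.001, -43.123, -24.422, 0.072, 0.056, -0.0], 'tool_pos': [130.281, -508.148, 226.028], 'tcp_rot': [2.991, 1.569, 1.671], 'contact_force': [-0.337, 0.025, 0.328], 'moment': [-0.002, -0.052, -0.018], 'grip_width': 91.625}
scene {'camera_matrix': [[413.614, 0.0, 255.504], [0.0, 413.614, 182.539], [0.0, 0.0, 1.0]], 'pose': [[-0.801, -0.429, 0.418, 129.431], [-0.599, 0.568, -0.564, 483.473], [0.005, -0.702, -0.712, 775.654], [0.0, 0.0, 0.0, 1.0]]}
side {'camera_matrix': [[435.417, 0.0, 255.587], [0.0, 435.417, 188.818], [0.0, 0.0, 1.0]], 'pose': [[0.999, -0.015, 0.041, 484.651], [-0.044, -0.397, 0.917, -994.69], [0.003, -0.918, -0.398, 549.557], [0.0, 0.0, 0.0, 1.0]]}
wrist {'camera_matrix': [[308.055, 0.0, 249.134], [0.0, 308.055, 194.544], [0.0, 0.0, 1.0]], 'mount': [[-0.001, -0.284, 0.959, -159.139], [-0.001, -0.959, -0.284, 76.702], [1.0, -0.001, 0.001, -0.303], [0.0, 0.0, 0.0, 1.0]]}
```

View pics/scene0.png

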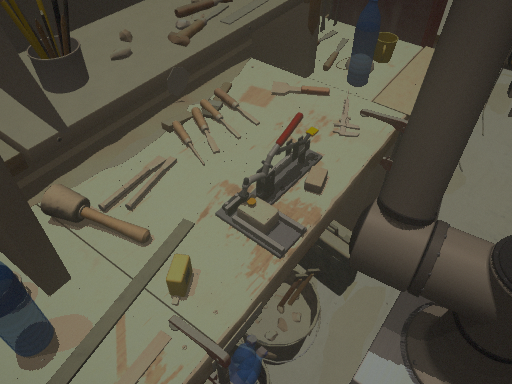

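View pics/side0.png

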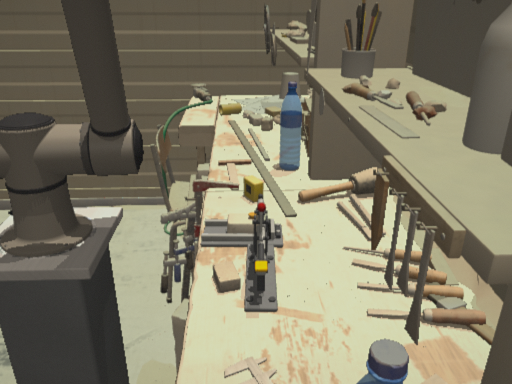

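The scene view shows the press at about (270,195) px: red handle (288,130), yellow pad (312,132), insert (252,202), tape (179,275), rubbing block (316,180). The side view shows the pad at (262,266), the handle end-on at (262,208), and the stone and guide at (240,232).

```bash
cat > h.py <<'E'
from plant import *
import cv2, numpy as np
def ray(n,uv,obs=None):
    i=camera_info(n);K=i["camera_matrix"]
    if n=="wrist":
        from scipy.spatial.transform import Rotation as R
        T=np.eye(4);T[:3,:3]=R.from_euler("xyz",obs["tcp_rot"]).as_matrix();T[:3,3]=obs["tool_pos"];T=T@i["mount"]
    else:T=np.array(i["pose"])
    d=T[:3,:3]@np.linalg.inv(K)@np.array([uv[0],uv[1],1.]);return T[:3,3],d/np.linalg.norm(d)
def plane(r,z):
    c,d=r;return c+d*(z-c[2])/d[2]
def tri(*rs):
    A=sum(np.eye(3)-np.outer(d,d) for c,d in rs);b=sum((np.eye(3)-np.outer(d,d))@c for c,d in rs)
    p=np.linalg.solve(A,b);return p.round(1),[round(float(np.linalg.norm((np.eye(3)-np.outer(d,d))@(p-c))),1) for c,d in rs]
def blobs(img,lo,hi,box=None,amin=6):
    m=cv2.inRange(cv2.cvtColor(img,cv2.COLOR_RGB2HSV),lo,hi)
    if box:
        k=np.zeros_like(m);x0,y0,x1,y1=box;k[y0:y1,x0:x1]=1;m=m*k
    n,l,s,c=cv2.connectedComponentsWithStats(m)
    return [(s[j].tolist(),c[j].round(1).tolist()) for j in range(1,n) if s[j][4]>=amin]
E
python3 - <<'E'
from h import *
S=cv2.imread("pics/scene0.png")[:,:,::-1];D=cv2.imread("pics/side0.png")[:,:,::-1]
for n,im,b in(("scene",S,(150,100,350,300)),("side",D,(190,170,300,320))):
    print(n,"yellow",blobs(im,(20,180,120),(32,255,255),b));print("orange",blobs(im,(12,170,110),(21,255,255),b));print("red",blobs(im,(0,180,90),(5,255,255),b),blobs(im,(174,180,90),(180,255,255),b))
c=np.vstack([cv2.resize(S[110:260,205:345],(560,600),interpolation=cv2.INTER_CUBIC)])
d=cv2.resize(D[180:315,190:300],(489,600),interpolation=cv2.INTER_CUBIC)
e=np.hstack([c,d]);e=cv2.resize(e,(800,457),interpolation=cv2.INTER_AREA)
g=np.clip(e.astype(float)*1.5,0,255).astype(np.uint8)
cv2.imwrite("pics/crop0.png",g[:,:,::-1])
E
```

```text
scene yellow [([306, 127, 12, 8, 52], [311.8, 130.4]), ([251, 198, 4, 6, 8], [252.6, 201.1])]
orange [([247, 198, 9, 6, 39], [251.2, 200.6])]
red [] []
side yellow [([254, 184, 8, 7, 28], [257.4, 186.5]), ([255, 261, 13, 10, 124], [260.8, 265.5])]
orange [([249, 213, 6, 4, 16], [251.5, 214.2])]
red [([258, 203, 7, 6, 32], [261.0, 205.9])] []
```

View pics/crop0.png

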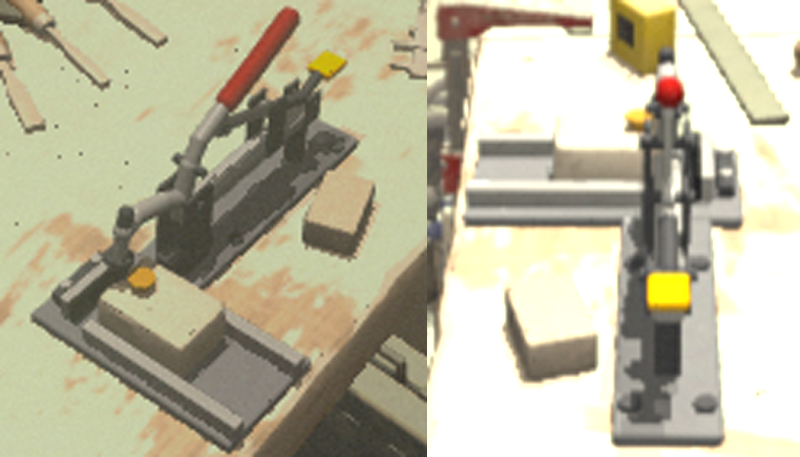

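The crop clearly shows the plate corners, the stone between the rails with the orange insert on it, the yellow pad, and the red handle with its tip at upper right. Next I'll fit the plate frame from the corners and check it against the triangulated points.

```bash
cat >> h.py <<'E'
def fit(P,W):
    P=np.array(P,float);W=np.array(W,float)[:,:2];a=P-P.mean(0);b=W-W.mean(0)
    th=np.arctan2((a[:,0]*b[:,1]-a[:,1]*b[:,0]).sum(),(a*b).sum());R=np.array([[np.cos(th),-np.sin(th)],[np.sin(th),np.cos(th)]])
    t=W.mean(0)-R@P.mean(0);return th,R,t,np.round(P@R.T+t-W,1)
E
python3 - <<'E'
from h import *
sc=lambda x,y:ray("scene",(205+x/3.05,110+y/3.047)); sd=lambda x,y:ray("side",(190+(x-427)/3.389,180+y/3.385))
W=[plane(sc(33,314),10),plane(sc(232,440),10),plane(sc(310,360),10),plane(sc(358,138),10),plane(sd(612,432),10),plane(sd(722,432),10)]
P=[(55,125),(-145,125),(-145,19),(-32,-220),(-32,-220),(32,-220)]
th,R,t,res=fit(P,W);print(np.degrees(th),t.round(1),res.tolist())
pad=tri(ray("scene",(311.8,130.4)),ray("side",(260.8,264.8)));ins=tri(ray("scene",(251.0,200.2)),ray("side",(251.5,214.4)))
# handle tip: scene crop (293,10), side crop (670,90)
tip=tri(sc(291,16),sd(670,90))
for n,p in(("pad",pad),("ins",ins),("tip",tip)):print(n,p,"press:",(R.T@(p[0][:2]-t)).round(1))
# stone rear top edge corners scene crop: (178,362) , (225,318) z=52
for c in((178,362),(225,318),(100,303)):
    w=plane(sc(*c),52 if c!=(100,303) else 52);print(c,w.round(1),(R.T@(w[:2]-t)).round(1))
E
```

```text
-2.547206650645956 [ 536.  -103.5] [[3.0, 0.9], [-2.7, 5.7], [-1.2, -3.0], [-0.0, -1.3], [-0.5, -1.0], [1.4, -1.3]]
pad (array([ 526.6, -301.9,   93.5]), [0.5, 0.5]) press: [  -0.5 -198.6]
ins (array([519.9, -28.9,  62.4]), [1.9, 1.9]) press: [-19.4  73.8]
tip (array([ 529.8, -234.7,  181.5]), [1.3, 1.3]) press: [  -0.3 -131.3]
(178, 362) [454.3  14.9  52. ] [-86.9 114.6]
(225, 318) [450.7 -40.1  52. ] [-88.   59.6]
(100, 303) [534.7   4.7  52. ] [ -6.1 108. ]
```

The triangulated points fit the text: pad z 93.5 and on the press axis, insert top z 62.4 (text says 63.5) with y about 74 in the plate frame. The insert is about 19 mm short of the seat. Moving in for a close look.

Emit:
{"method": "carry_out", "body": {"rows": [[20,20,40,-2],[40,50,75,-4],[60,85,75,-6],[80,120,75,-8],[105,150,75,-10],[130,185,75,-12],[155,215,75,-14],[180,250,75,-16],[205,285,75,-17],[230,320,75,-17],[255,355,75,-17],[280,390,75,-17],[305,425,75,-17],[330,460,75,-17],[330,460,75,-17],[330,460,75,-17]], "hand": 0}}

```text
time: 1.48
tool_pos: [461.5, -45.4, 300.7]
tcp_rot: [-2.949, 1.569, 1.723]
contact_force: [0.3, 0.3, -0.9]
grip_width: 0.1
```

Run:
```python
from h import *
import pickle
o=get_obs();w=capture("wrist");cv2.imwrite("pics/w1.png",w[:,:,::-1]);pickle.dump(o,open("w1.pkl","wb"))
print(o["time"],o["tool_pos"],o["tcp_rot"],o["contact_force"],o["joint_positions"],o["grip_width"])
cv2.imwrite("pics/w1v.png",cv2.resize(np.clip(w*1.3,0,255).astype(np.uint8),(768,576),interpolation=cv2.INTER_CUBIC)[:,:,::-1])
```

```text
1.4833 [461.47137052 -45.37672211 300.66194208] [-2.9486029   1.56859093  1.72262644] [ 0.34048241  0.32927339 -0.85661524] [-0.2649356   0.17689682  1.54323116  0.00203904  1.42235774  1.3467179 ] 0.094462035092041
```

View pics/w1v.png

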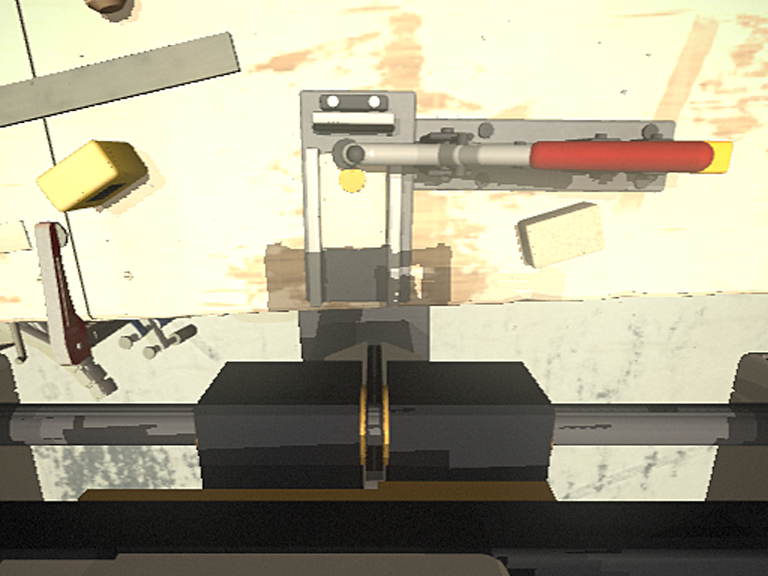

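The wrist view shows, at 1.5x scale: guide plate corners (301,92), (415,92), (303,308) and (408,305), insert (352,181), stone rear edge at row ≈247, stop face at row ≈131, and red handle from (532,157) to (713,157). The pad is at (722,157), tape at (95,175) and rubbing block at (562,235). The path down behind the stone is clear.

Run:
```python
from h import *
import pickle
o=pickle.load(open("w1.pkl","rb"));w=cv2.imread("pics/w1.png")[:,:,::-1]
r=lambda x,y:ray("wrist",(x/1.5,y/1.5),o)
W=[plane(r(301,92),10),plane(r(415,92),10),plane(r(303,307),10),plane(r(408,304),10),plane(r(676,122),10)]
P=[(55,125),(55,19),(-145,125),(-145,19),(32,-220)]
th,R,t,res=fit(P,W);print("plate",np.degrees(th).round(2),t.round(1),res.tolist())
pr=lambda p:(R.T@(np.array(p)[:2]-t)).round(1)
ye=blobs(w,(18,150,120),(34,255,255),(210,100,260,140),10);print(ye)
c=ye[0][1];ri=ray("wrist",c,o)
p=plane(ri,63.5);print("ins@63.5",p.round(1),pr(p));q=tri(ri,ray("scene",(251.0,200.2)),ray("side",(251.5,214.4)));print(q,pr(q[0]))
for n,u,z in(("rearL",(321,247),52),("rearR",(387,247),52),("stopface top",(313,133),32),("stopR",(393,133),32),("handle tip",(713,157),190),("hand mid",(620,156),171),("sleeve start",(532,156),150),("pad",(722,157),95),("jaw",(350,153),115)):
    p=plane(r(*u),z);print(n,p.round(1),pr(p))
g=cv2.cvtColor(w,cv2.COLOR_RGB2GRAY)[155:172,225:248].mean(1).round();print(list(enumerate(g.tolist(),155)))
# handle outline + pad from red mask
print("red",blobs(w,(0,150,80),(6,255,255),None,50))
```

```text
plate -2.92 [ 533.6 -104. ] [[-0.2, 3.0], [-1.3, -0.3], [3.4, -2.4], [-0.8, -0.6], [-1.0, 0.3]]
[]Traceback (most recent call last):
  File "<stdin>", line 10, in <module>
IndexError: list index out of range
```

Run:
```python
from h import *
import pickle
o=pickle.load(open("w1.pkl","rb"));w=cv2.imread("pics/w1.png")[:,:,::-1]
r=lambda x,y:ray("wrist",(x/1.5,y/1.5),o)
th=np.radians(-2.8);R=np.array([[np.cos(th),-np.sin(th)],[np.sin(th),np.cos(th)]]);t=np.array([534.2,-103.8])
pr=lambda p:(R.T@(np.array(p)[:2]-t)).round(1)
print(cv2.cvtColor(w,cv2.COLOR_RGB2HSV)[121,235],w[121,235])
ye=blobs(w,(14,120,90),(36,255,255),(222,105,250,132),10);print(ye)
c=ye[0][1] if ye else (234.8,120.7);ri=ray("wrist",c,o)
p=plane(ri,63.5);print("ins@63.5",p.round(1),pr(p));q=tri(ri,ray("scene",(251.0,200.2)),ray("side",(251.5,214.4)));print(q,pr(q[0]))
for n,u,z in(("rearL",(321,247),52),("rearR",(387,247),52),("stopface top",(313,133),32),("stopR",(393,133),32),("handle tip",(713,157),190),("hand mid",(620,156),171),("sleeve start",(532,156),150),("pad",(722,157),95),("jaw",(350,153),115)):
    p=plane(r(*u),z);print(n,p.round(1),pr(p))
g=cv2.cvtColor(w,cv2.COLOR_RGB2GRAY)[155:172,225:248].mean(1).round();print(list(enumerate(g.tolist(),155)))
print("red",blobs(w,(0,120,60),(8,255,255),None,50))
```

```text
[ 23 135 210] [210 183  99]
[([226, 113, 17, 15, 207], [234.0, 119.5])]
ins@63.5 [519.5 -28.4  63.5] [-18.4  74.6]
(array([519.7, -28.6,  62.5]), [0.4, 2.0, 1.8]) [-18.2  74.4]
rearL [461.2   2.3  52. ] [-78.1 102.4]
rearR [458.7 -56.7  52. ] [-77.7  43.4]
stopface top [558.8   4.3  32. ] [ 19.3 109.1]
stopR [555.9 -65.8  32. ] [19.8 39. ]
handle tip [ 529.  -238.1  190. ] [   1.4 -134.4]
hand mid [ 531.3 -195.7  171. ] [  1.6 -91.9]
sleeve start [ 533.2 -149.9  150. ] [  1.3 -46.1]
pad [ 525.6 -311.6   95. ] [   1.5 -208. ]
jaw [540.2 -31.3 115. ] [ 2.4 72.7]
[(155, 209.0), (156, 207.0), (157, 208.0), (158, 207.0), (159, 207.0), (160, 206.0), (161, 206.0), (162, 207.0), (163, 207.0), (164, 189.0), (165, 118.0), (166, 86.0), (167, 91.0), (168, 92.0), (169, 92.0), (170, 92.0), (171, 92.0)]
red [([353, 94, 123, 21, 2266], [414.8, 103.1])]
```

Everything agrees within about 2 mm: insert x ≈ -18.4 and rear face x ≈ -79 in the plate frame, plate yaw about -2.8°. Now I'll go down between the rails behind the stone.

Emit:
{"method": "carry_out", "body": {"rows": [[-28,21,-30,-0.5],[-28,21,-70,-0.5],[-28,21,-110,-0.5],[-28,21,-150,-0.5],[-28,21,-190,-0.5],[-28,21,-230,-0.5],[-28,21,-260,-0.5],[-28,21,-280,-0.5],[-28,21,-281,-0.5],[-28,21,-281,-0.5],[-28,21,-281,-0.5]]}}

```text
time: 2.45
tool_pos: [433.1, -26.9, 20.8]
tcp_rot: [2.591, 1.57, 0.969]
contact_force: [0.7, 0.2, -0.2]
grip_width: 0.5
```

Run:
```python
from h import *
o=get_obs();print({k:np.round(o[k],2).tolist() for k in("time","tool_pos","tcp_rot","contact_force","moment")})
w=capture("wrist");cv2.imwrite("pics/w2.png",w[:,:,::-1])
cv2.imwrite("pics/w2v.png",np.clip(w*1.3,0,255).astype(np.uint8)[:,:,::-1])
```

```text
{'time': 2.45, 'tool_pos': [433.11, -26.88, 20.8], 'tcp_rot': [2.59, 1.57, 0.97], 'contact_force': [0.72, 0.17, -0.25], 'moment': [0.06, -0.03, 0.03]}
```

View pics/w2v.png

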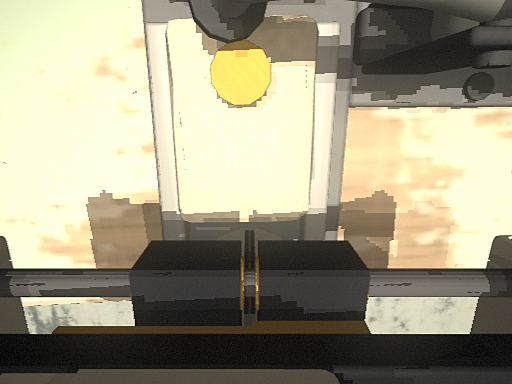

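The fingers are down between the rails with a gap to the stone. Stone centre is at column 244 and the fingers at column 251, so I'm about 3 mm right. I'll correct that and approach.

Emit:
{"method": "carry_out", "body": {"rows": [[0,1,0,0],[1,3,0,0],[4,3,0,0],[7,3,0,0],[9,3,0,0],[11,2.5,0,0],[12.5,2.5,0,0],[14,2.5,0,0],[15.5,2.5,0,0],[17,2,0,0],[18.5,2,0,0],[20,2,0,0],[21.5,2,0,0],[23,2,0,0],[24.5,1.8,0,0],[26,1.7,0,0],[26,1.7,0,0]]}}

```text
time: 3.92
tool_pos: [460.0, -25.2, 21.2]
tcp_rot: [1.775, 1.568, 0.152]
contact_force: [-0.4, 0.1, -0.4]
grip_width: 0.4
```

Emit:
{"method": "carry_out", "body": {"rows": [[0.7,0,0,0],[1.4,0,0,0],[2,-0.1,0,0]]}}

```text
time: 4.17
tool_pos: [462.0, -25.3, 21.2]
tcp_rot: [1.807, 1.569, 0.185]
contact_force: [-1.3, 0.6, -0.6]
grip_width: 0.4
```

Emit:
{"method": "carry_out", "body": {"rows": [[0.7,0,0,0],[1.4,0,0,0],[2,-0.1,0,0]]}}

```text
time: 4.42
tool_pos: [464.0, -25.3, 21.2]
tcp_rot: [1.817, 1.569, 0.195]
contact_force: [-1.5, -0.3, -0.0]
grip_width: 0.6
```

Emit:
{"method": "carry_out", "body": {"rows": [[0.5,0,0,0],[1,0,0,0],[1,0,0,0]]}}

```text
time: 4.67
tool_pos: [464.5, -25.3, 21.2]
tcp_rot: [2.176, 1.57, 0.554]
contact_force: [-4.2, -0.6, 2.3]
grip_width: 0.0
```

Emit:
{"method": "carry_out", "body": {"rows": [[0.5,0,0,0],[0.7,0,0,0]]}}

```text
time: 4.83
tool_pos: [464.6, -25.2, 21.2]
tcp_rot: [-2.783, 1.57, 1.878]
contact_force: [-5.8, -0.4, 4.3]
grip_width: 0.3
```

Emit:
{"method": "carry_out", "body": {"rows": [[0.6,0,0.2,0],[1,0,0.3,0],[1,0,0.3,0]]}}

```text
time: 5.08
tool_pos: [464.8, -25.1, 21.2]
tcp_rot: [-1.966, 1.568, 2.694]
contact_force: [-5.5, -0.0, 2.1]
grip_width: 0.3
```

Emit:
{"method": "carry_out", "body": {"rows": [[0.8,0,0.2,0],[1.3,0,0.3,0],[1.7,0,0.3,0],[1.7,0,0.3,0],[1.7,0,0.3,0]]}}

```text
time: 5.5
tool_pos: [465.0, -24.9, 21.2]
tcp_rot: [-1.772, 1.565, 2.889]
contact_force: [-7.7, -1.1, 3.4]
grip_width: 0.5
```

Emit:
{"method": "carry_out", "body": {"rows": [[1.7,-0.1,0.2,0],[1.9,-0.1,0.2,0],[1.9,-0.1,0.2,0],[1.9,-0.1,0.2,0],[1.9,-0.1,0.2,0],[1.9,-0.1,0.2,0],[1.9,-0.1,0.2,0],[1.9,-0.1,0.2,0]]}}

```text
time: 6.17
tool_pos: [465.0, -24.9, 21.3]
tcp_rot: [-1.713, 1.561, 2.949]
contact_force: [-9.4, -1.8, 5.5]
grip_width: 0.5
```

Emit:
{"method": "carry_out", "body": {"rows": [[1.9,-0.1,0.1,0],[1.9,-0.1,0.1,0],[1.9,-0.1,0.1,0],[1.9,-0.1,0.1,0],[1.9,-0.1,0.1,0],[1.9,-0.1,0.1,0],[1.9,-0.1,0.1,0],[1.9,-0.1,0.1,0],[1.9,-0.1,0.1,0],[1.9,-0.1,0.1,0],[1.9,-0.1,0.1,0],[1.9,-0.1,0.1,0],[1.9,-0.1,0.1,0]]}}

```text
time: 7.25
tool_pos: [465.0, -24.8, 21.2]
tcp_rot: [-1.688, 1.557, 2.974]
contact_force: [-9.5, -2.0, 6.5]
grip_width: 0.4
```

The push held steady at 9.4 to 9.5 N for over a second. Backing off gently.

Emit:
{"method": "carry_out", "body": {"rows": [[1.4,0,0.1,0],[0.9,0,0.2,0],[0.4,0,0.2,0],[0,0,0.2,0],[-0.5,0,0.2,0],[-1.5,0,0.2,0],[-4,0,0.2,0],[-10,0,0.2,0],[-18,1,1,0],[-22,1,1,0],[-22,1,20,0],[-22,1,60,0],[-22,1,60,0]]}}

```text
time: 8.33
tool_pos: [445.8, -24.4, 86.1]
tcp_rot: [-1.578, 1.566, 3.084]
contact_force: [2.1, 0.1, 0.1]
grip_width: 0.6
```

Run:
```python
from h import *
import pickle
o=get_obs();print({k:np.round(o[k],2).tolist() for k in("time","tool_pos","tcp_rot","contact_force")})
w=capture("wrist");cv2.imwrite("pics/w3.png",w[:,:,::-1]);pickle.dump(o,open("w3.pkl","wb"))
cv2.imwrite("pics/w3v.png",np.clip(w*1.3,0,255).astype(np.uint8)[:,:,::-1])
```

```text
{'time': 8.33, 'tool_pos': [445.85, -24.43, 86.12], 'tcp_rot': [-1.58, 1.57, 3.08], 'contact_force': [2.08, 0.09, 0.13]}
```

View pics/w3v.png

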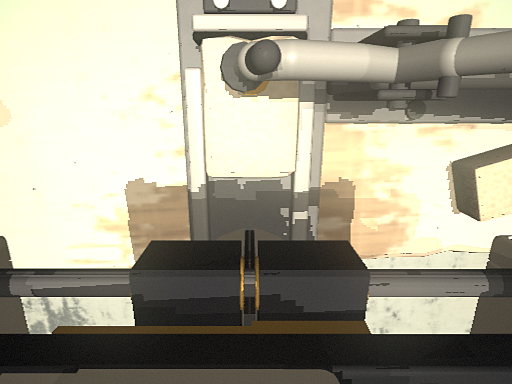

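The stone now sits against the stop and the insert is under the pad. Rising and going above the red handle with a quarter turn, so the gripper body lies across the pliers.

Emit:
{"method": "carry_out", "body": {"rows": [[0,0,35,-7],[0,0,75,-14],[0,0,115,-21],[5,-10,145,-28],[15,-30,145,-35],[25,-50,145,-42],[34,-70,145,-49],[43,-90,145,-56],[53,-110,145,-63],[63,-130,145,-70],[73,-150,145,-77],[84,-168,145,-84],[84,-172,145,-90.4],[84,-172,140,-90.4],[84,-172,138,-90.4],[84,-172,138,-90.4]]}}

```text
time: 9.72
tool_pos: [528.2, -195.4, 220.8]
tcp_rot: [-1.312, 1.563, 1.775]
contact_force: [0.7, -0.0, 0.5]
grip_width: 0.4
```

Run:
```python
from h import *
import pickle
o=get_obs();print({k:np.round(o[k],2).tolist() for k in("time","tool_pos","tcp_rot","contact_force","joint_positions")})
w=capture("wrist");cv2.imwrite("pics/w4.png",w[:,:,::-1]);pickle.dump(o,open("w4.pkl","wb"))
cv2.imwrite("pics/w4v.png",np.clip(w*1.3,0,255).astype(np.uint8)[:,:,::-1])
```

```text
{'time': 9.72, 'tool_pos': [528.25, -195.41, 220.77], 'tcp_rot': [-1.31, 1.56, 1.78], 'contact_force': [0.66, -0.04, 0.47], 'joint_positions': [-0.49, 0.42, 1.42, 0.01, 1.3, 2.7]}
```

View pics/w4v.png

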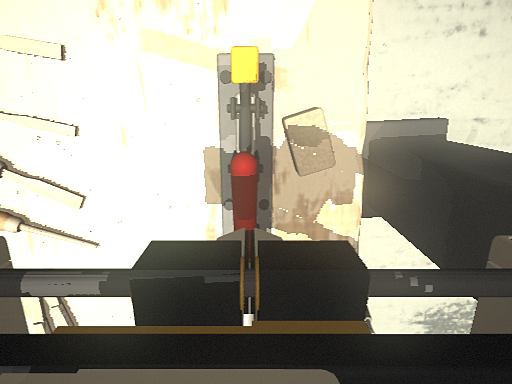

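The view down the handle shows tip (244,158), pad centre (245,64), and fingers at column 250, almost on line. The triangulated pad and tip will fix the press point.

Run:
```python
from h import *
import pickle
th=np.radians(-2.8);R=np.array([[np.cos(th),-np.sin(th)],[np.sin(th),np.cos(th)]]);t=np.array([534.2,-103.8])
pr=lambda p:(R.T@(np.array(p)[:2]-t)).round(1)
o4=pickle.load(open("w4.pkl","rb"));w=cv2.imread("pics/w4.png")[:,:,::-1]
ye=blobs(w,(20,150,120),(34,255,255),(220,30,280,95),30);print(ye)
red=blobs(w,(0,150,60),(8,255,255),(215,140,275,240),30);print(red)
c=ye[0][1]
for rs in((ray("wrist",c,o4),ray("scene",(311.8,130.4)),ray("side",(260.8,264.8))),(ray("wrist",c,o4),ray("scene",(311.8,130.4)))):
    q=tri(*rs);print("pad",q,pr(q[0]))
p=plane(ray("wrist",c,o4),95);print("pad@95",p.round(1),pr(p))
for z in(185,195,200):
  for v in(152,160):
    p=plane(ray("wrist",(244,v),o4),z);print("tip",v,z,p.round(1),pr(p))
```

```text
[([231, 46, 28, 38, 918], [243.8, 63.9])]
[([231, 152, 26, 24, 498], [243.6, 165.2]), ([234, 210, 22, 21, 240], [245.3, 222.8])]
pad (array([ 526.7, -302.9,   93.5]), [0.8, 1.0, 0.7]) [   2.2 -199.2]
pad (array([ 527.3, -303.6,   92.4]), [0.6, 0.6]) [   2.9 -199.9]
pad@95 [ 526.7 -303.6   95. ] [   2.2 -200. ]
tip 152 185 [ 528.8 -242.4  185. ] [   1.4 -138.7]
tip 160 185 [ 529.2 -237.3  185. ] [   1.5 -133.6]
tip 152 195 [ 528.6 -244.   195. ] [   1.3 -140.3]
tip 160 195 [ 528.9 -239.1  195. ] [   1.3 -135.4]
tip 152 200 [ 528.5 -244.8  200. ] [   1.2 -141.1]
tip 160 200 [ 528.8 -240.1  200. ] [   1.2 -136.4]
```

Emit:
{"method": "carry_out", "body": {"rows": [[2,-2,-20,0],[2,-2,-35,0],[2,-2,-42,0],[2,-2,-46,0],[2,-2,-48,0],[2,-2,-50,0],[2,-2,-52,0],[2,-2,-54,0],[2,-2,-54,0]]}}

```text
time: 10.52
tool_pos: [531.1, -198.0, 169.4]
tcp_rot: [-1.927, 1.566, 1.161]
contact_force: [-2.5, -0.2, 6.8]
grip_width: 0.5
```

Emit:
{"method": "carry_out", "body": {"rows": [[0,0,-4,0],[0,-0.5,-6,0],[0,-1.5,-8,0],[0,-2,-10,0],[0,-2.5,-12,0],[0,-3,-14,0],[0,-4,-16,0],[0,-5,-18,0],[0,-6,-20,0]]}}

```text
time: 11.27
tool_pos: [531.4, -203.9, 151.5]
tcp_rot: [-2.301, 1.565, 0.788]
contact_force: [-3.4, 3.4, 6.9]
grip_width: 0.4
```

Emit:
{"method": "carry_out", "body": {"rows": [[-0.3,-0.5,-3.5,0],[-0.5,-1,-5.5,0],[-0.5,-1.5,-7.5,0],[-0.5,-2,-9.5,0],[-0.5,-2.5,-11.5,0],[-0.5,-3,-13.5,0],[-0.5,-3.5,-15.5,0],[-0.5,-4,-17.5,0],[-0.5,-4.5,-19.5,0]]}}

```text
time: 12.02
tool_pos: [531.1, -208.4, 131.8]
tcp_rot: [-2.375, 1.565, 0.714]
contact_force: [-0.3, 0.8, 1.2]
grip_width: 0.4
```

Emit:
{"method": "carry_out", "body": {"rows": [[0,-0.3,-1.5,0],[0,-0.6,-3,0],[0,-0.8,-4.5,0],[0,-1,-6,0],[0,-1.2,-7.5,0]]}}

```text
time: 12.43
tool_pos: [531.1, -209.7, 124.0]
tcp_rot: [-2.375, 1.565, 0.714]
contact_force: [0.4, 0.2, -0.2]
grip_width: 0.2
```

Emit:
{"method": "carry_out", "body": {"rows": [[0,-0.3,-1,0],[0,-0.5,-2,0],[0,-0.5,-3,0],[0,-0.5,-4,0]]}}

```text
time: 12.77
tool_pos: [531.2, -210.2, 120.0]
tcp_rot: [-2.399, 1.565, 0.691]
contact_force: [-0.3, -0.9, -0.6]
grip_width: 0.4
```

Emit:
{"method": "carry_out", "body": {"rows": [[0,0,-0.8,0],[0,0,-1.6,0],[0,0,-2.4,0],[0,0,-2.4,0]]}}

```text
time: 13.1
tool_pos: [531.3, -210.3, 118.7]
tcp_rot: [-2.548, 1.565, 0.542]
contact_force: [-2.7, 1.2, 7.9]
grip_width: 0.3
```

There is a firm stop at z ≈ 118.7, where the text gives 119 for locked. I'll let go and check that it stays.

Emit:
{"method": "carry_out", "body": {"rows": [[0,0,2,0],[0,0,8,0],[0,0,25,0],[0,0,60,0],[0,0,100,0],[0,0,100,0],[0,0,100,0]]}}

```text
time: 13.68
tool_pos: [532.5, -210.9, 221.5]
tcp_rot: [-3.08, 1.56, 0.009]
contact_force: [0.8, 0.4, -0.6]
grip_width: 0.7
```

Run:
```python
from h import *
o=get_obs();print({k:np.round(o[k],2).tolist() for k in("time","tool_pos","contact_force")})
w=capture("wrist");D=capture("side");S=capture("scene")
for n,p in(("w5",w),("side5",D),("scene5",S)):cv2.imwrite(f"pics/{n}.png",p[:,:,::-1])
c=cv2.resize(S[110:260,205:345],(373,400),interpolation=cv2.INTER_CUBIC)
d=cv2.resize(w[0:384,112:400],(300,400))
cv2.imwrite("pics/v5.png",np.clip(np.hstack([c,d])*1.4,0,255).astype(np.uint8)[:,:,::-1])
```

```text
{'time': 13.68, 'tool_pos': [532.53, -210.93, 221.55], 'contact_force': [0.79, 0.44, -0.65]}
```

View pics/v5.png

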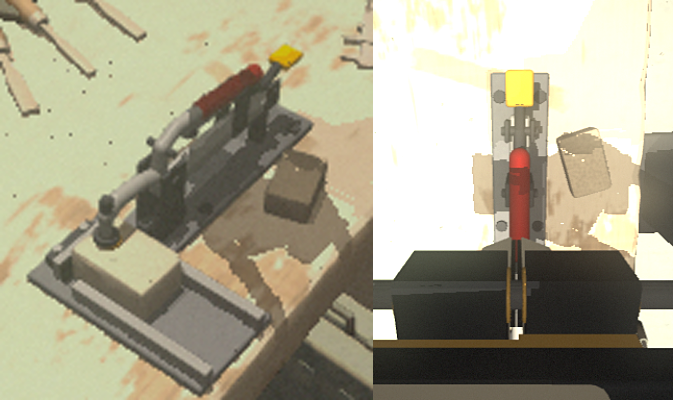

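The handle stays locked on its own with the jaw down on the insert. Next is the release pad, approached from above and biased toward -y so the gripper body clears the rising handle.

Emit:
{"method": "carry_out", "body": {"rows": [[-2,-35,0,0],[-4,-70,0,0],[-6,-95,0,0],[-6,-100,-20,0],[-6,-100,-55,0],[-6,-100,-85,0],[-6,-100,-105,0],[-6,-100,-115,0],[-6,-100,-119,0],[-6,-100,-119,0]]}}

```text
time: 14.67
tool_pos: [524.4, -309.6, 97.5]
tcp_rot: [-1.791, 1.565, 1.298]
contact_force: [0.6, -0.1, 0.9]
grip_width: 0.3
```

Emit:
{"method": "carry_out", "body": {"rows": [[1,-0.5,-1.5,0],[2,-1,-3,0],[2,-1,-5,0],[2,-1,-7,0],[2,-1,-9,0],[2,-1,-11,0],[2,-1,-13,0]]}}

```text
time: 15.25
tool_pos: [527.5, -313.3, 86.9]
tcp_rot: [3.119, 1.565, -0.075]
contact_force: [-1.7, -7.0, 5.2]
grip_width: 0.7
```

Emit:
{"method": "carry_out", "body": {"rows": [[-0.5,-1,-2.5,0],[-0.5,-1.5,-4,0],[-0.5,-2,-6,0],[-0.5,-2.5,-8,0]]}}

```text
time: 15.58
tool_pos: [527.4, -316.1, 79.3]
tcp_rot: [3.015, 1.564, -0.179]
contact_force: [1.3, 0.4, 4.6]
grip_width: 0.8
```

Emit:
{"method": "carry_out", "body": {"rows": [[-0.3,-0.5,-2,0],[-0.3,-0.9,-3.5,0],[-0.3,-1.2,-5,0],[-0.3,-1.4,-6,0],[-0.3,-1.4,-6,0]]}}

```text
time: 16.0
tool_pos: [527.5, -317.5, 74.4]
tcp_rot: [2.972, 1.563, -0.221]
contact_force: [-0.6, 1.2, 12.0]
grip_width: 0.7
```

Run:
```python
from h import *
S=capture("scene");cv2.imwrite("pics/scene6.png",S[:,:,::-1])
for f in("scene0","scene5","scene6"):
    im=cv2.imread(f"pics/{f}.png")[:,:,::-1];print(f,blobs(im,(0,120,60),(8,255,255),(260,100,330,170),8),blobs(im,(174,120,60),(180,255,255),(260,100,330,170),8))
c=cv2.resize(S[110:260,205:345],(373,400),interpolation=cv2.INTER_CUBIC)
cv2.imwrite("pics/v6.png",np.clip(c*1.4,0,255).astype(np.uint8)[:,:,::-1])
```

```text
scene0 [([276, 113, 27, 32, 221], [289.0, 128.3])] []
scene5 [([297, 134, 6, 5, 17], [300.2, 135.6]), ([279, 138, 16, 14, 46], [287.2, 144.2])] []
scene6 [([276, 112, 27, 33, 237], [289.3, 128.2])] []
```

View pics/v6.png

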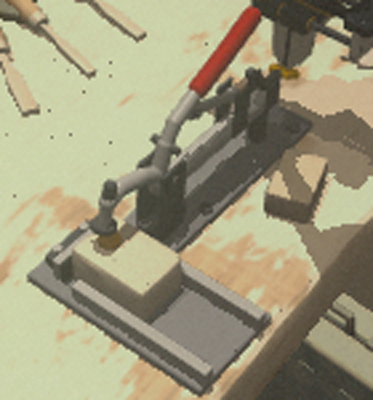

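The handle is fully open again (red blob matches the start), and the stone sits at the stop with the insert down. Withdrawing.

Emit:
{"method": "carry_out", "body": {"rows": [[0,0,3,0],[0,0,8,0],[0,-1,16,0],[0,-3,25,0],[0,-6,45,0],[0,-10,80,0],[0,-15,115,0],[0,-20,150,0],[-30,-30,175,0],[-60,-40,175,0],[-60,-40,175,0],[-60,-40,175,0],[-60,-40,175,0]]}}

```text
time: 17.13
tool_pos: [467.5, -357.3, 249.1]
tcp_rot: [3.076, 1.563, -0.118]
contact_force: [-0.5, 0.2, 0.4]
grip_width: 0.6
```

Run:
```python
from h import *
o=get_obs();print({k:np.round(o[k],2).tolist() for k in("time","tool_pos","contact_force","dq")})
S=capture("scene");D=capture("side");cv2.imwrite("pics/scene7.png",S[:,:,::-1]);cv2.imwrite("pics/side7.png",D[:,:,::-1])
for n,b in(("scene0",(150,240,210,310)),("scene7",(150,240,210,310)),("side0",(240,170,270,200)),("side7",(240,170,270,200))):
    im=cv2.imread(f"pics/{n}.png")[:,:,::-1];print(n,"tape",blobs(im,(20,120,60),(34,255,255),b,20))
for n,b in(("scene0",(295,115,330,145)),("scene7",(295,115,330,145)),("side0",(240,240,285,290)),("side7",(240,240,285,290))):
    im=cv2.imread(f"pics/{n}.png")[:,:,::-1];print(n,"pad",blobs(im,(20,180,100),(32,255,255),b,20))
q0=cv2.imread("pics/side0.png");
c=cv2.resize(S[110:260,205:345],(373,400),interpolation=cv2.INTER_CUBIC);d=cv2.resize(D[180:315,190:300],(326,400),interpolation=cv2.INTER_CUBIC)
cv2.imwrite("pics/v7.png",np.clip(np.hstack([c,d])*1.4,0,255).astype(np.uint8)[:,:,::-1])
```

```text
{'time': 17.13, 'tool_pos': [467.52, -357.32, 249.1], 'contact_force': [-0.55, 0.2, 0.35], 'dq': [0.02, 0.02, -0.01, 0.0, -0.0, -0.0]}
scene0 tape [([166, 255, 24, 41, 233], [177.7, 280.6])]
scene7 tape [([166, 255, 24, 40, 222], [177.4, 279.9])]
side0 tape [([244, 178, 19, 22, 264], [253.2, 189.0])]
side7 tape [([244, 178, 19, 22, 262], [253.3, 189.1])]
scene0 pad [([306, 127, 12, 8, 56], [311.6, 130.6])]
scene7 pad [([306, 127, 12, 8, 52], [311.4, 130.8])]
side0 pad [([255, 261, 13, 11, 127], [260.8, 265.6])]
side7 pad [([255, 261, 13, 11, 126], [260.8, 265.5])]
```

View pics/v7.png

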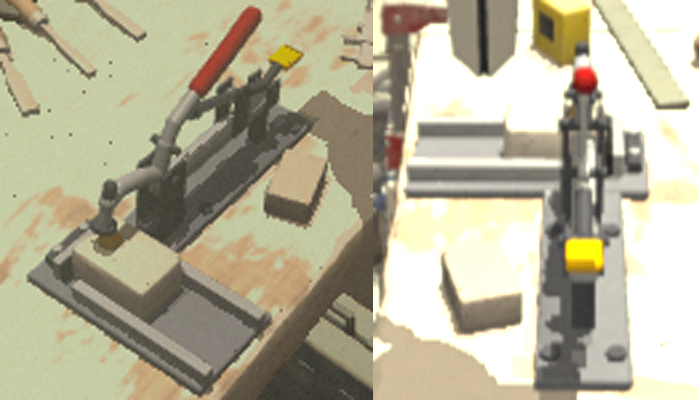

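Run:
```python
from h import *
th=np.radians(-2.8);R=np.array([[np.cos(th),-np.sin(th)],[np.sin(th),np.cos(th)]]);t=np.array([534.2,-103.8])
a,b=[cv2.imread(f"pics/scene{i}.png") for i in(5,7)]
print("stone region diff 5->7",np.abs(a.astype(int)-b)[205:228,240:272].max(2).mean().round(2), "max",np.abs(a.astype(int)-b)[205:228,240:272].max())
im=b[:,:,::-1];bl=blobs(im,(10,120,50),(26,255,255),(235,190,262,212),8);print(bl)
for x in bl:
    for z in(63.5,55.5):print(z,(R.T@(plane(ray("scene",x[1]),z)[:2]-t)).round(1))
```

```text
stone region diff 5->7 4.64 max 58
[([242, 198, 8, 5, 18], [246.2, 199.7])]
63.5 [-6.9 80.7]
55.5 [-2.1 75.3]
```

```bash
python3 -c "
from plant import *
print(close_job())"
```

```text
the job is handed in; nothing more can be done
None
```

The insert is pressed in, the pliers are back fully open and the stone is at its stop. I handed the job in after about 17 s of robot time; `close_job()` gave no verdict.

1. **Stone:** I slid it along the guide to the stop. The force readings were 7.7 to 9.5 N at intervals over more than a second. Then I backed the fingers off slowly.
2. **Handle:** I pressed it through dead centre to a hard stop at z = 118.7 mm, where the text gives 119. It stayed locked when I let go. The highest force I read on it was about 8 N.
3. **Release:** I pushed the yellow lever to its end at z = 74.4 mm, and the handle sprang up. The highest force I read on it was 12 N.

Forces are only reported at the end of each move, so a brief peak between readings would not show.

**Last checks:**
- **Pliers:** The handle and release pad match their starting pictures.
- **Insert and stone:** The insert's image position fits a top height of 55.5 mm (pressed home) and not 63.5 mm. It was partly hidden by the jaw and lay about 2 mm off centre. The stone showed no visible shift between locking and the end.
- **Bystanders:** The tape measure's outline is unchanged to within a pixel. I checked the rubbing block only by eye, and it looks unmoved.

One reading stood out: the tool showed about 7 N sideways while pressing the release pad. It went away once I followed the pad's arc.

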